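# Snap the keeper onto a carver's vise screw

### The arm

A 6-joint arm with a two-finger parallel gripper is mounted at the origin on the work surface. World frame = base frame: x ahead of the robot, y to its left, z up, the work surface at z = 0. Lengths are in m, angles in degrees, forces in N, time in s.
With the tool pointing down it reaches from about 0.4 to 0.825 m from the base axis. Payload 7 kg.
Tool frame: the origin (TCP) lies midway between the tips of the shut fingers; the grasp point (between the pads) lies 19 mm behind it; z points along the fingers, y is the line along which they close (so a half turn about z gives the same grasp; the last joint's range is limited). The gripper opens to 88 mm and grips with 3 to 60 N. Pads are 19 mm wide; open, the fingers measure 130 mm over their backs; the gripper's body (78 mm by 193 mm) begins 47 mm behind the grasp point.
Start: joints at [88.47, 20.546, 0.682, 0, -70.136, -16.507], TCP at [0.209, 0.642, 0.227] pointing down, gripper open.
Joint ranges: [-176.03, 176.03], [-82.01, 121.73], [-58.28, 71.71], [-173.87, 95.51], [-174.79, -0.11], [-173.66, 173.66]. Speed limits (degrees/s): [136.94, 136.94, 172.46, 180, 180, 180].

### API

Orientations are given as a 3x3 rotation matrix whose columns are the frame's x, y, z axes.
In Python, from rig import robot gives the robot as it stands. Calls block until the motion is done:
- robot.goto(position, orientation): joint-space move of the TCP to a pose.
- robot.servo_line(position, ori=None, speed=0.15): straight line of the TCP; ori=None keeps the orientation; speed is the mean speed in m/s.
- robot.movej(angles): joint-space move.
- robot.move_gripper(opening): opening from 0.0 (shut) to 1.0 (fully open); the grip force is fixed at half the most; returns when the fingers have stopped.
- robot.dwell(seconds).
- robot.ik(position, orientation): joint angles nearest the present ones, or None.
- robot.grab_frame(name): name is "side" or "top"; returns (picture, depth): 480x640x3 uint8, red, green, blue; 480x640 float32, m along the optical axis (not along the pixel's ray), 0 where there is no reading.
- robot.camera_info(name): a dict with "vfov" (degrees; the focal length in pixels is half the picture's height over the tangent of half this angle, whatever the lens; pixels are square), "cx", "cy" (the principal point, pixels), "k1" (the pictures are not rectified: a ray, as slopes to the right and down, at radius r is drawn at 1 + k1 r^2 times it, then the intrinsics apply), "view" (4x4, takes a point from world to camera coordinates). Camera axes: x right, y down, z forward; pixel columns grow to the right and rows downward; lengths in m; the calibration is good to about 2 mm. A picture is of the moment at which its call begins. camera_info takes no time and is no camera call.
A pose or a line that the arm cannot do raises robot.Unreachable and nothing moves.
- robot.job_done(): hands the job in; it is judged then, once.
Readings, each from a call of its own:
- robot.read_t(): time.
- robot.read_qpos(): joint angles.
- robot.read_qvel(): joint speeds.
- robot.read_effort(): joint torques, N m.
- robot.read_position(): TCP position.
- robot.read_tcp_rot(): TCP orientation.
- robot.read_force(): force on the tool from outside, world axes, zero at the start.
- robot.read_ft_torque(): the same for the moment, N m.
- robot.read_grip_width(): opening from 0.0 (shut) to 1.0 (fully open).
- robot.read_finger_force(): force on a finger pad.
Only numpy, scipy, OpenCV 4.12 (cv2) and the standard library are available. Lean on these libraries where they do the work, as an engineer would, in place of code of your own. Each camera call takes 0.05 s, during which the arm holds its last target. There are 200 camera calls.

### The job

The front jaw of the carver's vise has come adrift from its screw. Take the smaller of the two black keepers out of the wooden rack, feel for the groove in the screw just behind the front jaw, and press the keeper straight down into it, without forcing it, until it snaps fully home and stands upright between the two cheeks. Then pull the vise's handle towards the robot so that the keeper comes up against the jaw and draws it at least 40 mm open, let go, and leave everything else undisturbed.

Things in the scene. Friction and masses are not known exactly. Their poses are not given: they have to be found in the camera images.
- keeper: Black plastic screw keeper: a 10 mm thick upright C-shaped plate, 112 mm tall, open at the bottom, standing legs-down in a slot of the rack. The smaller one, 46 mm wide over its legs. Origin midway between the leg tips, 56 mm below keeper_mid. The gap between the legs is 21 mm wide and 30 mm deep; 13.5 mm above the tips a bump on each leg narrows it to 17 mm. The legs spring apart and snap over a 20 mm neck under about 8 to 15 N; it bears a push of 25 N at most.
- keeper_mid (a point): Centre of the smaller keeper, half-way up. x runs through its 10 mm thickness, y across its width, z up. Its 34 mm wide tail reaches from 4 to 56 mm above this point: pinch the tail by its thickness, about 36 mm above this point, so that the fingers stay above the vise's jaw when it is home. Home, this point is 36 mm above the screw's axis.
- big_keeper_mid (a point): Black plastic screw keeper: a 10 mm thick upright C-shaped plate, 112 mm tall, open at the bottom, standing legs-down in a slot of the rack. The larger one, 60 mm wide over its legs, belongs to another vise and stays in the rack. This point is its centre, axes as for the smaller one. Either keeper may be in either slot.
- rack: Low wooden block, 70 x 190 x 36 mm, fixed, with two slots (13 x 70 mm, centres 45 mm either side of the middle along its y, floor 20 mm above the bench) that hold the keepers. Origin under its middle; the keepers' axes are along the rack's.
- vise: Bench-top woodworking vise, fixed; origin on the bench below its middle. x runs along the screw, away from the handle, y across, z up. Its two beech-lined jaws stand about 145 to 165 mm apart, tops 120 mm above the bench. The nut is open, so that the screw slides lengthwise.
- jaw: The vise's front jaw, 36 mm thick, 180 mm wide. It slides towards -x (towards the handle) on two guide bars, with about 12 N of friction and 90 mm or more of travel left. Origin and axes are those of jaw_face. On either side of the screw a wooden cheek stands 42 mm out of its back face; they are 50 mm apart and reach 34 mm above the screw's axis, bevelled on top.
- jaw_face (a point): Point on the screw's axis in the plane of the front jaw's back face (the side away from the handle), 85 mm above the bench. Axes as the vise's. The 34 mm thick screw has a groove 12 mm wide with a 20 mm neck. The screw is loose lengthwise (about 8 N of friction): the groove's middle is anywhere from 8 to 24 mm behind this point (+x), so feel for it.
- neck_top (a point): Point fixed to the jaw, 10 mm above the screw's axis and 16 mm behind the face (+x), about where the top of the neck lies. Leg tips resting on the thick part of the screw are 8 to 15 mm above the axis; in the groove they go down freely to 7 mm below it; there the bumps meet the neck and the push rises, then it snaps; home, the tips are 20 mm below the axis.
- handle (a point): Handle: a level steel bar 14 mm thick, 210 mm long along y, with ball ends, through a 42 mm hub at the screw's front. This point goes with the jaw and marks the bar's middle with the screw right in (groove 24 mm behind the jaw's face); the bar is as much farther out (-x) as the groove is nearer the face: 0 to 16 mm, at most 20 once pulled. Pinch it 55 mm beside the hub, fingers closing along x; jaw 66 mm behind.
- gouge: Bystander: carving gouge with a red handle, 270 mm long, lying; origin under the front end of its handle.
- chisel: Bystander: chisel with a wooden handle, 290 mm long, lying; origin under the front end of its handle.
- mallet: Bystander: round carver's mallet, 235 mm long, its head 100 mm thick, lying on its side; origin under its head.
- smoother: Bystander: wooden plane, 220 x 60 x 150 mm; origin under its middle.
- pencil: Bystander: red pencil, 160 x 8 mm, lying; origin under its middle.
Not all that is in view belongs to the job. Leave any blue or orange look-alike of the keeper alone.

How it is judged:
By the outcome, as a careful person would: the job done as asked, in the order asked, and still so for the second after the job is handed in, with the robot touching nothing.
It also fails if it takes over 72 s, if anything falls off the work surface, if the arm or the gripper's body presses on something with over 40 N, if the wrist force passes 120 N, or if a joint passes its speed limit or range.

## Working session

There is one attempt and no reset: what is moved stays moved. The work goes in short steps, each a Python script; the robot and the scene stay as the last script left them, time stands still between calls to the robot, and variables do not carry over. Pictures are saved under pics/ and viewed, at most 10 in all, crops included, and the job is handed in when it is done.

```bash
ls; mkdir -p pics; python3 - <<'E'
from rig import robot
import numpy as np,cv2
for n in("top","side"):
    p,d=robot.grab_frame(n); np.savez(f"{n}0.npz",p=p,d=d); cv2.imwrite(f"pics/{n}0.png",p[:,:,::-1])
    c=robot.camera_info(n); print(n,c, (d>0).mean())
    V=np.array(c["view"]); print(-V[:3,:3].T@V[:3,3])
print(robot.read_tcp_rot(),robot.read_force(),robot.read_t())
E
```

```text
pics
top {'vfov': 49.48398155708871, 'cx': 311.26001807839606, 'cy': 248.80536769765985, 'k1': -0.022611656410195972, 'view': array([[-2.21832307e-04, -9.99952986e-01, -9.69415300e-03,
         4.24311491e-02],
       [-9.83337306e-01,  1.98042828e-03, -1.81779593e-01,
         5.47642446e-01],
       [ 1.81790245e-01,  9.49229771e-03, -9.83291515e-01,
         1.01817153e+00],
       [ 0.00000000e+00,  0.00000000e+00,  0.00000000e+00,
         1.00000000e+00]])} 0.9959602864583333
[0.35343301 0.0316798  1.10112098]
side {'vfov': 42.21552581557568, 'cx': 316.2227752177102, 'cy': 237.85376787228873, 'k1': -0.18727509795582145, 'view': array([[ 0.97078059, -0.23995174,  0.00286544, -0.53575507],
       [-0.11996872, -0.49563369, -0.86020623,  0.17181045],
       [ 0.20782819,  0.83472775, -0.50993826,  1.14562141],
       [ 0.        ,  0.        ,  0.        ,  1.        ]])} 0.9960872395833333
[ 0.30262008 -0.9996823   0.73352378]
[[ 9.50827616e-01 -3.09720447e-01 -3.00085276e-04]
 [-3.09720555e-01 -9.50826582e-01 -1.41040602e-03]
 [ 1.51502526e-04  1.43399558e-03 -9.99998960e-01]] [-0.06138418 -0.73217741  0.5926648 ] 0.1
```

View pics/top0.png

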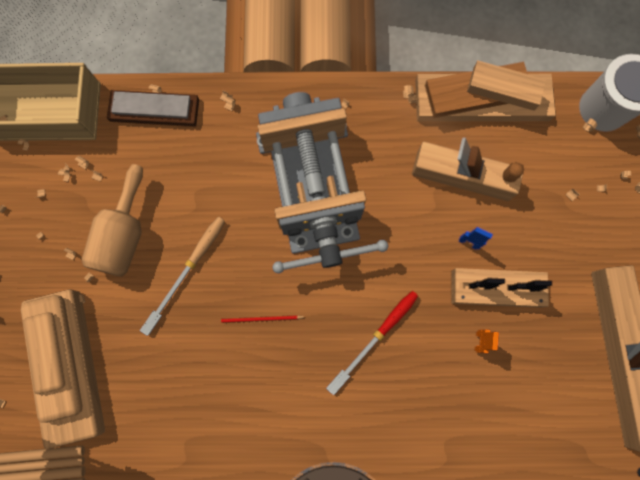

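View pics/side0.png

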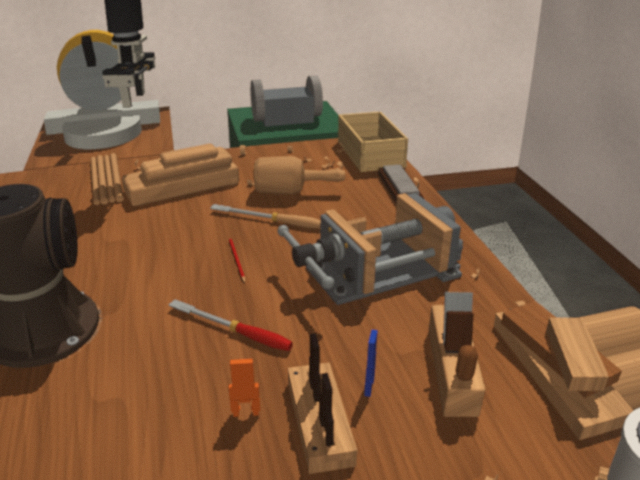

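The top view shows the vise with its front jaw at about (320,208), the handle bar from (278,267) to (384,246), and the rack at (501,288). The black keepers are at (485,284) and (530,286), and the right one looks wider. In the side view the keepers are at (314,365) and (327,408). The blue and orange pieces are decoys.

```bash
cat > h.py <<'E'
from rig import robot
import numpy as np,cv2
def rays(n,uv):
    c=robot.camera_info(n); f=240/np.tan(np.radians(c["vfov"]/2))
    K=np.array([[f,0,c["cx"]],[0,f,c["cy"]],[0,0,1]]); V=np.array(c["view"])
    s=cv2.undistortPoints(np.float64(uv).reshape(-1,1,2),K,np.array([c["k1"],0,0,0.]))[:,0]
    return V[:3,:3],-V[:3,:3].T@V[:3,3],np.c_[s,np.ones(len(s))]
def cloud(n,d):
    v,u=np.mgrid[0:480,0:640]; R,o,r=rays(n,np.c_[u.ravel(),v.ravel()])
    return (o+(r*d.reshape(-1,1))@R).reshape(480,640,3)
def plane(n,uv,z):
    R,o,r=rays(n,uv); w=r@R
    return o+w*((z-o[2])/w[:,2])[:,None]
def rect(P):
    r=cv2.minAreaRect(np.float32(P[:,:2]*1000)); return np.round(r[0],1),np.round(r[1],1),round(r[2],1)
E
python3 - <<'E'
from h import *
for n in("top","side"):
    z=np.load(n+"0.npz");p=z["p"].astype(int);C=cloud(n,z["d"])
    dark=p.max(2)<50
    def win(a,b,c,d):
        m=np.zeros((480,640),bool);m[b:d,a:c]=1;return m
    W=win(440,225,570,320) if n=="top" else win(280,320,362,480)
    k=W&dark&(C[...,2]>.042)&(C[...,2]<.15)
    num,lab,st,cen=cv2.connectedComponentsWithStats(k.astype(np.uint8))
    for i in range(1,num):
        if st[i,4]>25:
            Q=C[lab==i]; print(n,"keeper",st[i],"mean",Q.mean(0).round(4),"min",Q.min(0).round(3),"max",Q.max(0).round(3))
            T=Q[Q[:,2]>.118]; 
            if len(T)>4: print("  top",len(T),rect(T),T[:,2].max().round(4))
    Rk=W&(abs(C[...,2]-.036)<.004)&(p[...,0]>90)
    print("rack",Rk.sum(),rect(C[Rk]))
    W=win(225,80,400,280) if n=="top" else win(270,185,470,310)
    J=W&(abs(C[...,2]-.12)<.006)
    num,lab,st,cen=cv2.connectedComponentsWithStats(J.astype(np.uint8))
    for i in range(1,num):
        if st[i,4]>40: print(n,"z120",st[i],rect(C[lab==i]),C[lab==i][:,2].mean().round(4))
    # beech lining
    if n=="top":
        hb=win(265,235,395,280)&(C[...,2]>.07)&(C[...,2]<.105)
        Q=C[hb];print("bar",hb.sum(),rect(Q),np.median(Q[:,2]))
        for nm,w in dict(front=(270,190,370,225)).items():
            pass
E
```

```text
top keeper [470 279  34  10 198] mean [ 0.47   -0.2977  0.0989] min [ 0.467 -0.322  0.042] max [ 0.475 -0.28   0.135]
  top 76 (array([ 470.8, -302.9]), array([31.6,  6.9]), 85.2) 0.1353
top keeper [510 281  41  10 245] mean [ 0.4658 -0.3854  0.0968] min [ 0.462 -0.42   0.042] max [ 0.471 -0.362  0.137]
  top 80 (array([ 467. , -390.6]), array([30.4,  7.5]), 88.7) 0.1366
rack 2243 (array([ 502.9, -352.1]), array([193.8, 142.7]), 84.2)
top z120 [ 258   98   89   37 1727] (array([810.8,  62.3]), array([ 50.7, 179.6]), 10.9) 0.1177
top z120 [ 275  176   91   49 1663] (array([637.7,  26.1]), array([ 79.8, 179.4]), 10.6) 0.1178
bar 1325 (array([539.1,   4.8]), array([ 65.5, 231.2]), 6.9) 0.09219042926293941
side keeper [ 310  334   23  107 1029] mean [ 0.4682 -0.363   0.092 ] min [ 0.463 -0.424  0.042] max [ 0.478 -0.287  0.134]
  top 259 (array([ 469.7, -349.1]), array([123.7,   8.6]), 86.4) 0.1344
rack 2988 (array([ 471.5, -347.1]), array([193.7,  71.2]), 87.3)
side z120 [397 194  64  40 889] (array([814.6,  63.3]), array([ 60.7, 184. ]), 12.3) 0.1179
side z120 [ 321  209   61   46 1024] (array([639. ,  26.1]), array([ 81.2, 184.9]), 13.3) 0.1183
side z120 [444 300  26  10 212] (array([ 726.4, -260.4]), array([13.3, 42.8]), 75.6) 0.1201
```

```bash
python3 - <<'E'
from h import *
z=np.load("top0.npz");a=cv2.resize(z["p"][80:290,230:410],None,fx=3,fy=3,interpolation=2)
z=np.load("side0.npz");b=cv2.resize(z["p"][310:480,220:380],None,fx=3,fy=3,interpolation=2)[:,:]
cv2.imwrite("pics/crop1.png",a[:600,:,::-1])
t=np.load("top0.npz")["p"][255:315,445:560]
t=cv2.resize(t,None,fx=3,fy=3,interpolation=2)
o=np.zeros((510,800,3),np.uint8);o[:b.shape[0],:b.shape[1]]=b[:510];o[:180,480:480+320]=t[:, :320];cv2.imwrite("pics/crop2.png",o[:,:,::-1])
E
```

```text
(no output)
```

View pics/crop1.png

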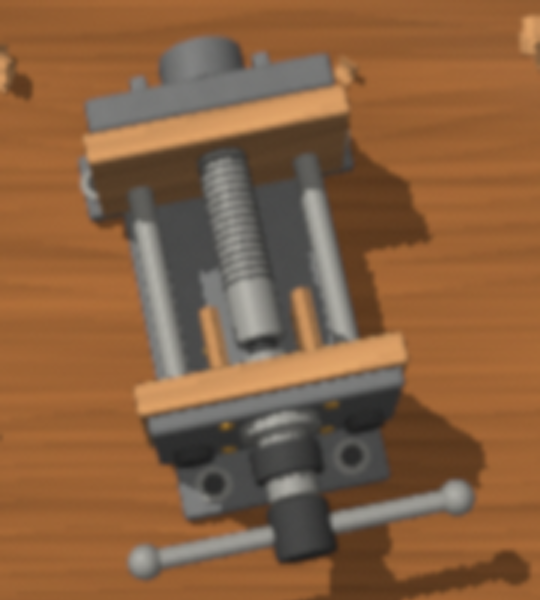

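View pics/crop2.png

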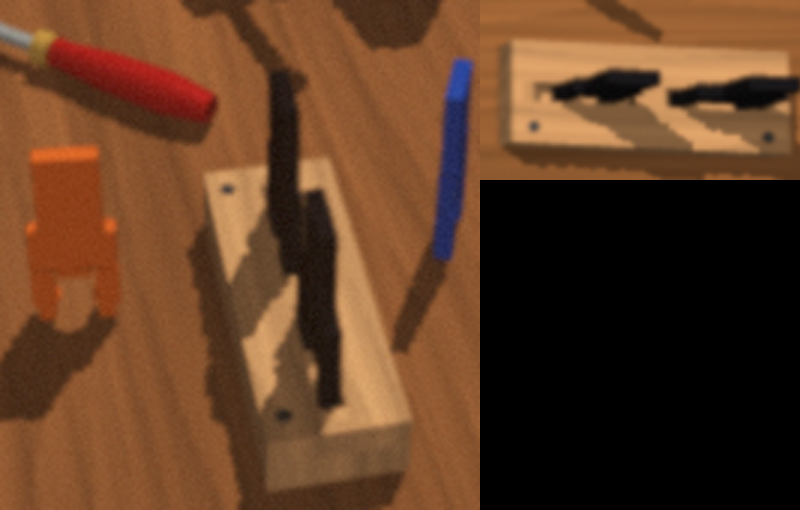

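The crops confirm it. The left keeper (y≈-0.303) is the small one, with a visible leg span of about 46 mm, and the right one spans about 60 mm. The groove shows as a dark gap at top-view pixel (317,195), just behind the beech lining. Next I'll measure the rack axis, the jaw edge and the groove more precisely.

```bash
python3 - <<'E'
from h import *
z=np.load("top0.npz");p=z["p"];C=cloud("top",z["d"]);hsv=cv2.cvtColor(p,cv2.COLOR_RGB2HSV)
# jaw linings: bright beech, near z .12
be=(p[...,0]>185)&(abs(C[...,2]-.118)<.006)
for nm,(a,b,c,d) in dict(front=(265,185,375,225),rear=(250,95,355,140)).items():
    m=np.zeros((480,640),np.uint8);m[b:d,a:c]=be[b:d,a:c]
    n,lab,st,_=cv2.connectedComponentsWithStats(m);i=1+np.argmax(st[1:,4]);m=lab==i
    us=[];vs=[]
    for u in range(st[i,0]+4,st[i,0]+st[i,2]-4):
        col=np.where(m[:,u])[0]; v=col.min()
        us.append(u);vs.append(v-.5)
    P=plane("top",np.c_[us,vs],.12)
    vx,vy,x0,y0=cv2.fitLine(np.float32(P[:,:2]),cv2.DIST_HUBER,0,.001,.001).ravel()
    t=np.array([vx,vy])*np.sign(vy)
    allP=plane("top",np.argwhere(m)[:,::-1],.12)[:,:2]
    s=(allP-[x0,y0])@t; mid=np.array([x0,y0])+t*(s.min()+s.max())/2
    print(nm,st[i],"yaw",np.degrees(np.arctan2(-t[0],t[1])).round(2),"topedge mid",mid.round(4),"width",np.ptp(s).round(4))
# rack
for n,b in(("top",(440,255,570,320)),("side",(280,340,365,480))):
    zz=np.load(n+"0.npz");CC=cloud(n,zz["d"]);pp=zz["p"].astype(int);m=np.zeros((480,640),np.uint8)
    w=np.s_[b[1]:b[3],b[0]:b[2]];m[w]=((abs(CC[...,2]-.0355)<.004)&(np.abs(CC[...,0]-.47)<.06)&(np.abs(CC[...,1]+.347)<.11))[w]
    q=np.argwhere(m)[:,::-1];P=plane(n,q,.036);print("rack",n,rect(P),CC[m>0][:,2].mean())
# keeper A tail top face
for n,b in(("top",(465,270,506,295)),):
    m=np.zeros((480,640),bool);w=np.s_[b[1]:b[3],b[0]:b[2]];m[w]=(p.max(2)<50)[w]
    m&=C[...,2]>.1; P=C[m]; print("tail",P.min(0),P.max(0),rect(P))
# groove profile along screw axis
o=np.array([.6485,.029]) 
print(p[185:205,310:326].max(2))
print((C[185:205,310:326,2]*1000).astype(int))
E
```

```text
front [275 185  90  33 879] yaw 11.4 topedge mid [0.6323 0.0267] width 0.1762
rear [258 109  88  25 699] yaw 11.66 topedge mid [0.8049 0.0624] width 0.1763
rack top (array([ 470.5, -347.3]), array([193. ,  70.7]), 87.2) 0.035048605643860795
rack side (array([ 470.8, -349.4]), array([195.7,  71.3]), 87.0) 0.03551140100913566
tail [ 0.35343301 -0.31887981  0.10019021] [0.47482773 0.0316798  1.10112098] (array([ 418.4, -141.9]), array([ 15.1, 370.3]), 18.2)
[[160 167 174 179 176 168 159 150 141 132 121 108  91  77  75  76]
 [158 165 173 179 178 169 160 152 143 134 123 111  94  80  74  75]
 [157 163 172 178 178 171 162 154 145 136 125 114  99  83  74  75]
 [155 162 170 177 178 173 164 155 147 138 128 117 103  86  76  75]
 [154 161 168 175 178 175 167 157 148 138 128 118 104  88  77  74]
 [153 159 166 173 176 170 160 149 138 125 116 107  97  84  73  71]
 [150 155 159 162 159 146 130 116 104  94  87  83  78  72  69  70]
 [141 140 131 125 116 100  86  71  63  58  56  58  61  65  66  71]
 [114 106  91  78  68  63  59  53  48  45  43  46  56  63  69  73]
 [ 82  73  60  50  49  57  64  62  57 
[... 1700 characters left out ...]
8   96
    93    9]
 [  12    8   12   89   90   91   99  102  101  101  102   97   99   97
    94   91]
 [   9   11   11   98  100   99   97  104   99  100   99  101  101  121
   118  119]
 [  12   86   96   98   99   98  101  100  120  116  117  118  115  119
   119  116]
 [  89   91   95  115  121  119  115  120  118  119  120  119  116  118
   117 1101]
 [ 118  116  119  121  121  117  121  120  117  121  120  120  118  117
   117  119]
 [ 119  119  118  116  116  120  119  118  120  115  119  120 1101  119
   118  118]
 [ 118  118  119  118  119  115  115  119  121  119  119  118  117  117
   120  120]
 [ 117  122  118  118  121  117  117  121  121  117  118  118  116  116
   122  119]]
```

The groove is visible in the depth data: column 318, rows about 191–196, with the face edge at row 198.5. I'll grasp the keeper now, then compare it with the groove in the same view.

```bash
cat >> h.py <<'E'
def ori(yaw,s=1):
    a=np.radians(yaw);y=s*np.array([np.cos(a),np.sin(a),0]);z=np.array([0,0,-1.]);return np.c_[np.cross(y,z),y,z]
E
python3 - <<'E'
from h import *
a=np.radians(11.5);ex=np.array([np.cos(a),np.sin(a)]);ey=np.array([-ex[1],ex[0]])
F=plane("top",[[318,198.5]],.12)[0,:2];G1=plane("top",[[318,196.2]],.102)[0,:2];G2=plane("top",[[318,190.9]],.102)[0,:2]
print("face",F,"groove",G1,G2,"dist from face",(G1-F)@ex,(G2-F)@ex)
for yaw in(-2.8,):
  for s in(1,-1):
    for q in([.472,-.3028,.25],): print(s,np.round(robot.ik(q,ori(yaw,s)),1), np.round(robot.ik([.645,.03,.25],ori(11.5,s)),1),np.round(robot.ik([.54,.06,.1],ori(11.5,s)),1))
E
```

```text
face [0.63460036 0.0279792 ] groove [0.64449618 0.02789885] [0.65544406 0.02787   ] dist from face 0.009681140222326138 0.020403485287205862
1 [ -12.7    9.   -11.9    0.   -69.1 -170.1] [ 19.9  17.1  -1.3   0.  -71.7 171.6] [ 27.   15.1 -25.5   0.  -49.4 164.5]
-1 [-12.7   9.  -11.9   0.  -69.1   9.9] [ 19.9  17.1  -1.3   0.  -71.7  -8.4] [ 27.   15.1 -25.5   0.  -49.4 -15.5]
```

```bash
python3 - <<'E'
from h import *
O=ori(-2.8,-1)
robot.goto([.472,-.3028,.20],O)
f0=robot.read_force()
robot.servo_line([.472,-.3028,.093],speed=.12)
print(robot.read_t(),robot.read_position(),robot.read_force()-f0)
robot.move_gripper(0.0)
print(robot.read_t(),robot.read_grip_width()*88,robot.read_finger_force(),robot.read_force()-f0)
robot.servo_line([.472,-.3028,.26],speed=.15)
print(robot.read_t(),robot.read_grip_width()*88,robot.read_force())
V=ori(11.5,-1)
robot.goto([.6492,.0292,.26],V)
print(robot.read_t(),robot.read_position(),robot.read_force())
for n in("top","side"):
    p,d=robot.grab_frame(n); np.savez(f"{n}1.npz",p=p,d=d)
    cv2.imwrite(f"pics/{n}1.png",p[:,:,::-1])
E
```

```text
4.5583 [ 0.47253527 -0.3029758   0.09365733] [ 0.18752141 -0.30079828 -0.61987583]
5.75 9.408848081723232 29.997413456439972 [ 0.33794241 -0.18698754 -0.9155365 ]
7.0167 9.973617851083024 [-0.48194401  0.0970252  -0.32207705]
8.425 [0.64896738 0.02810603 0.26012628] [-0.56192592 -1.01567458 -0.3245319 ]
```

View pics/side1.png

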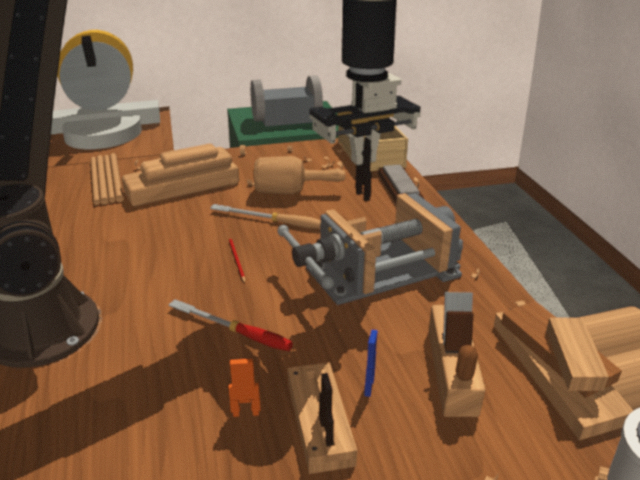

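The side view shows the small keeper held, with its legs at about (365,190) above the screw. The big keeper is still in the rack at (327,408). Now I'll measure the held keeper in the vise frame.

```bash
cat > m.py <<'E'
from h import *
import sys
a=np.radians(11.5);ex=np.array([np.cos(a),np.sin(a)]);ey=np.array([-ex[1],ex[0]])
def vf(P,o): D=P[:,:2]-o; return np.c_[D@ex,D@ey,P[:,2]]
if __name__=="__main__":
    z=np.load("side1.npz");p=z["p"].astype(int);C=cloud("side",z["d"])
    tcp=np.array([.64897,.0281])
    m=(p.max(2)<60)&(np.linalg.norm(C[...,:2]-tcp,axis=2)<.05)&(C[...,2]>.17)&(C[...,2]<.30)
    Q=vf(C[m],tcp);print(m.sum(),"side keeper rel tcp; zmin",Q[:,2].min())
    for lo in np.arange(.18,.28,.01):
        s=Q[(Q[:,2]>=lo)&(Q[:,2]<lo+.01)]
        if len(s)>4: print(round(lo,2),len(s),"x",np.percentile(s[:,0],[2,50,98]).round(4),"y",np.percentile(s[:,1],[5,25,50,95]).round(4))
    # vise in side0, rel same origin
    z=np.load("side0.npz");p=z["p"].astype(int);C=cloud("side",z["d"]);Q=vf(C.reshape(-1,3),tcp).reshape(480,640,3)
    J=(np.abs(Q[...,2]-.118)<.005)&(np.abs(Q[...,1])<.11)&(Q[...,0]>-.07)&(Q[...,0]<.06)
    for lo in np.arange(-.1,.1,.02):
        s=Q[J&(Q[...,1]>=lo)&(Q[...,1]<lo+.02)]
        if len(s): print("jawtop y",round(lo,2),len(s),np.percentile(s[:,0],[2,50,98]).round(4))
    print("jaw top y ends",np.percentile(Q[J&(Q[...,0]<-.02)][:,1],[.5,99.5]))
    # screw thick, behind the groove, top line
    for n in("side","top"):
        z=np.load(n+"0.npz");C=cloud(n,z["d"]);Q=vf(C.reshape(-1,3),tcp).reshape(480,640,3)
        S=(Q[...,0]>.012)&(Q[...,0]<.045)&(np.abs(Q[...,1])<.022)&(Q[...,2]>.075)&(Q[...,2]<.112)
        s=Q[S]; 
        from scipy.optimize import least_squares
        r=least_squares(lambda t:np.hypot(s[:,1]-t[0],s[:,2]-t[1])-.017,[0,.085],loss="soft_l1",f_scale=.002).x
        print(n,"screw axis y,z",r,len(s),"range",np.percentile(s[:,1],[1,99]))
E
python3 m.py
```

```text
582 side keeper rel tcp; zmin 0.18770034200161068
0.18 5 x [-0.0036 -0.0021  0.0016] y [-0.0184 -0.0179 -0.0166  0.0118]
0.19 45 x [-0.0048 -0.0012  0.0051] y [-0.0228 -0.0208  0.008   0.013 ]
0.2 59 x [-0.0047 -0.0021  0.0037] y [-0.026  -0.0218 -0.0104  0.0175]
0.21 59 x [-0.0048 -0.0025  0.0036] y [-0.0247 -0.0226 -0.0127  0.0169]
0.22 65 x [-0.0051 -0.0031  0.0014] y [-0.0245 -0.0196 -0.0077  0.0181]
0.23 70 x [-0.0051 -0.0033  0.0026] y [-0.0265 -0.021  -0.0082  0.016 ]
0.24 75 x [-0.005  -0.0029  0.0051] y [-0.0257 -0.0219 -0.0131  0.0165]
0.25 42 x [-0.006  -0.0028  0.0031] y [-0.0208 -0.0181 -0.0138  0.0029]
0.26 37 x [-0.0071 -0.0021  0.0037] y [-0.0209 -0.0183 -0.0163 -0.0074]
0.27 32 x [-0.0055 -0.0022  0.0025] y [-0.0201 -0.0183 -0.0155 -0.0071]
0.28 38 x [-0.007  -0.0037  0.0039] y [-0.0202 -0.0178 -0.0168 -0.0067]
jawtop y -0.1 68 [-0.0459 -0.0275 -0.0139]
jawtop y -0.08 121 [-0.0482 -0.0326 -0.0137]
jawtop y -0.06 106 [-0.0476 -0.033  -0.013 ]
jawtop y -0.04 184 [-0.0474 -0.0181  0.0282]
jawtop y -0.02 113 [-0.0521 -0.0325 -0.0144]
jawtop y 0.0 99 [-0.0492 -0.0336 -0.0146]
jawtop y 0.02 169 [-0.0482 -0.0172  0.0268]
jawtop y 0.04 93 [-0.0491 -0.0336 -0.015 ]
jawtop y 0.06 87 [-0.0478 -0.0324 -0.0142]
jawtop y 0.08 39 [-0.047  -0.0285 -0.0135]
jaw top y ends [-0.0886284  0.0882834]
side screw axis y,z [0.00171677 0.08520536] 47 range [-0.01479063  0.0134907 ]
top screw axis y,z [0.00084982 0.0839945 ] 266 range [-0.01557251  0.01756457]
```

```bash
cat >> m.py <<'E'
def down(xy,zs,thr,step=.0015,speed=.02,verbose=True):
    """step down at xy to zs, stop when upward push exceeds thr"""
    z=robot.read_position()[2]; 
    zc=down.zc
    while zc>zs+1e-6:
        zc=max(zs,zc-step); robot.servo_line([*xy,zc],speed=speed)
        f=robot.read_force()-down.f0
        if verbose: print(round(zc,4),robot.read_position().round(4),"vise f",(f[:2]@ex).round(1),(f[:2]@ey).round(1),f[2].round(1))
        if f[2]>thr: break
    down.zc=zc; return f[2]
E
python3 - <<'E'
from m import *
xy=[.6497,.0293]
robot.servo_line([*xy,.197],speed=.12);robot.dwell(.1)
print(robot.read_t(),[robot.read_position().round(4) for _ in range(3)])
down.f0=robot.read_force();down.zc=.197;print(down.f0)
down(xy,.158,4,step=.002)
print(robot.read_t())
E
```

```text
9.3 [array([0.6504, 0.0293, 0.1982]), array([0.6504, 0.0293, 0.1982]), array([0.6504, 0.0293, 0.1982])]
[-0.4996044   0.00255462 -0.5223507 ]
0.195 [0.6497 0.0293 0.1953] vise f 0.5 -0.2 0.1
0.193 [0.6496 0.0293 0.1928] vise f 0.3 -0.3 0.0
0.191 [0.6496 0.0293 0.1908] vise f 0.7 0.5 0.0
0.189 [0.6496 0.0293 0.1888] vise f 0.5 -0.3 0.4
0.187 [0.6496 0.0293 0.1868] vise f 0.5 -0.0 -0.5
0.185 [0.6496 0.0293 0.1848] vise f 0.3 0.0 -0.7
0.183 [0.6496 0.0293 0.1828] vise f 0.2 -0.4 0.7
0.181 [0.6496 0.0292 0.1808] vise f 0.9 0.2 -0.6
0.179 [0.6496 0.0293 0.1788] vise f 0.7 -0.4 -0.8
0.177 [0.6497 0.0294 0.1769] vise f -0.4 0.4 0.0
0.175 [0.6499 0.0297 0.175 ] vise f 1.5 2.1 0.4
0.173 [0.6497 0.0296 0.1727] vise f 1.3 2.0 -0.0
0.171 [0.6497 0.0296 0.1707] vise f 1.7 4.0 -0.1
0.169 [0.6498 0.0296 0.1688] vise f 1.5 4.9 1.2
0.167 [0.6498 0.0296 0.167 ] vise f 0.9 5.3 1.2
0.165 [0.6498 0.0296 0.165 ] vise f 1.4 4.9 2.1
0.163 [0.6498 0.0296 0.1631] vise f 1.1 5.0 1.0
0.161 [0.6499 0.0296 0.1612] vise f 1.4 5.1 1.7
0.159 [0.6501 0.0296 0.1593] vise f 2.1 5.0 1.8
0.158 [0.65   0.0297 0.1583] vise f 1.0 5.4 3.1
14.3
```

The keeper dropped straight into the groove. There is a 5 N sideways load towards +y, so I'll ease that way and then press.

```bash
python3 - <<'E'
from m import *
down.f0=np.array([-.5,0,-.52])
xy=np.array([.6497,.0293])
for k in range(4):
    f=robot.read_force()-down.f0
    if abs(f[:2]@ey)<1.5: break
    xy=xy+ey*.0005*np.sign(f[:2]@ey); robot.servo_line([*xy,.158],speed=.02); f=robot.read_force()-down.f0; print(xy,(f[:2]@ex).round(1),(f[:2]@ey).round(1),f[2].round(1))
np.save("xy.npy",xy)
down.zc=.158
down(xy,.138,19,step=.001)
print(robot.read_t())
E
```

```text
[0.64960032 0.02978996] 1.5 3.6 2.1
[0.64950063 0.03027992] 1.3 3.0 0.8
[0.64940095 0.03076989] 1.4 1.8 -0.3
[0.64930126 0.03125985] 1.3 -0.1 -0.4
0.157 [0.6492 0.0311 0.1568] vise f 0.0 0.7 -1.2
0.156 [0.6492 0.0312 0.1559] vise f 0.4 -0.2 -0.5
0.155 [0.6492 0.0312 0.1549] vise f 0.2 0.2 -0.7
0.154 [0.6493 0.0312 0.1539] vise f 1.2 -0.2 -0.1
0.153 [0.6492 0.0312 0.1529] vise f 0.3 -0.1 0.2
0.152 [0.6493 0.0312 0.1519] vise f -0.4 0.7 0.6
0.151 [0.6492 0.0312 0.1509] vise f 1.0 0.3 0.3
0.15 [0.6494 0.0314 0.1501] vise f 0.5 0.8 0.9
0.149 [0.6496 0.0316 0.1493] vise f 0.8 1.3 3.0
0.148 [0.6498 0.0316 0.1487] vise f -0.7 3.2 5.5
0.147 [0.65   0.0316 0.1482] vise f 0.4 2.6 7.2
0.146 [0.6503 0.0315 0.1472] vise f 0.9 1.7 6.6
0.145 [0.6504 0.0314 0.1462] vise f 1.7 1.0 5.8
0.144 [0.6503 0.0313 0.1449] vise f 2.5 1.0 4.5
0.143 [0.6498 0.0313 0.1432] vise f 2.2 0.8 3.1
0.142 [0.649  0.0312 0.1414] vise f 2.9 0.1 0.7
0.141 [0.6487 0.0313 0.1402] vise f 2.0 1.5 -1.8
0.14 [0.6487 0.0313 0.1394] vise f 0.8 1.6 -2.5
0.139 [0.649  0.0311 0.1387] vise f 0.9 1.8 -1.3
0.138 [0.6493 0.0312 0.138 ] vise f 0.5 1.5 -0.5
20.3
```

```bash
python3 - <<'E'
from m import *
down.f0=np.array([-.5,0,-.52]);xy=np.load("xy.npy");down.zc=.138
down(xy,.131,12,step=.001)
print(robot.read_t())
p,d=robot.grab_frame("side");np.savez("side2.npz",p=p,d=d)
cv2.imwrite("pics/side2.png",cv2.resize(p[150:310,270:470],None,fx=3,fy=3,interpolation=2)[:,:,::-1])
E
```

```text
0.137 [0.6494 0.0312 0.1378] vise f -1.6 1.3 6.5
0.136 [0.6495 0.0312 0.1377] vise f -4.6 3.7 12.2
20.8
```

View pics/side2.png

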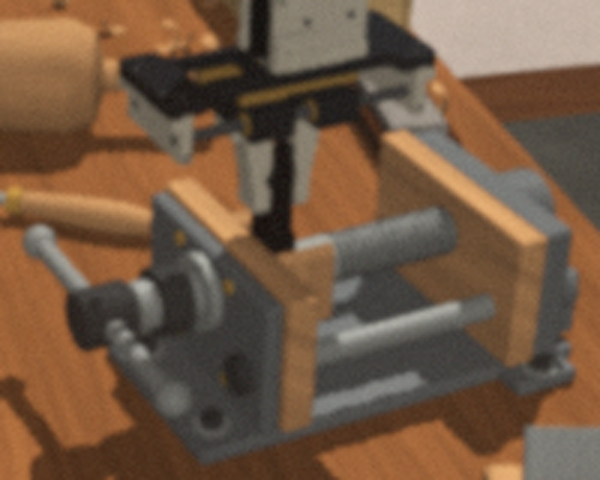

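The keeper snapped over, then bottomed at 12 N. The picture shows it upright between the cheeks at about (275,235) in the crop. I'll release it, retract, and measure the handle bar.

```bash
python3 - <<'E'
from m import *
xy=np.load("xy.npy")
robot.servo_line([*xy,.1378],speed=.02); robot.move_gripper(1.0); print(robot.read_force(),robot.read_t())
robot.servo_line([*xy,.26],speed=.2)
robot.goto([.50,.20,.26],ori(11.5,-1))
print(robot.read_t())
for n in("top","side"):
    p,d=robot.grab_frame(n); np.savez(f"{n}3.npz",p=p,d=d)
cv2.imwrite("pics/top3.png",cv2.resize(np.load("top3.npz")["p"][80:290,200:440],None,fx=2.8,fy=2.8,interpolation=2)[:,:,::-1])
o=np.array([.6346,.0287])
for n in("top","side"):
    z=np.load(n+"3.npz");C=cloud(n,z["d"]);Q=vf(C.reshape(-1,3),o)
    if n=="top": face=None
    B=Q[(Q[:,0]>-.16)&(Q[:,0]<-.08)&(Q[:,2]>.075)&(Q[:,2]<.1)]
    for lo in np.arange(-.12,.12,.02):
        s=B[(B[:,1]>=lo)&(B[:,1]<lo+.02)]
        if len(s)>3: print(n,"bar y",round(lo,2),len(s),np.percentile(s[:,0],[5,50,95]).round(4),"z",np.percentile(s[:,2],[5,50,95]).round(4))
    m=(z["p"].reshape(-1,3).max(1)<70)&(abs(Q[:,1])<.03)&(Q[:,0]>-.01)&(Q[:,0]<.04)&(Q[:,2]>.115)&(Q[:,2]<.2)
    s=Q[m]
    if len(s): print(n,"keeper",len(s),np.percentile(s,[2,50,98],axis=0).round(4).tolist())
E
```

```text
[0.07399631 0.72640328 0.11322307] 22.425
24.0833
top bar y -0.12 99 [-0.1206 -0.1118 -0.1013] z [0.0869 0.0929 0.097 ]
top bar y -0.1 69 [-0.1167 -0.1108 -0.1047] z [0.0857 0.0899 0.0938]
top bar y -0.08 70 [-0.1171 -0.1115 -0.1048] z [0.0861 0.0896 0.0933]
top bar y -0.06 72 [-0.1169 -0.1111 -0.1046] z [0.086  0.0895 0.0933]
top bar y -0.04 88 [-0.125  -0.1119 -0.0999] z [0.085  0.0906 0.0962]
top bar y -0.02 88 [-0.1295 -0.1034 -0.0823] z [0.0813 0.0967 0.0998]
top bar y 0.0 138 [-0.1294 -0.1085 -0.0826] z [0.0828 0.0938 0.0998]
top bar y 0.02 71 [-0.1169 -0.1117 -0.1042] z [0.0846 0.09   0.0931]
top bar y 0.04 71 [-0.1173 -0.1117 -0.105 ] z [0.0858 0.0894 0.0933]
top bar y 0.06 72 [-0.1173 -0.1118 -0.1052] z [0.0847 0.09   0.0936]
top bar y 0.08 86 [-0.1192 -0.1121 -0.1039] z [0.0855 0.0907 0.0963]
top bar y 0.1 66 [-0.1211 -0.1125 -0.1021] z [0.0876 0.0932 0.0977]
top keeper 260 [[0.0096, -0.0227, 0.1164], [0.0108, -0.0049, 0.1539], [0.0185, 0.0168, 0.1786]]
side bar y -0.12 129 [-0.1198 -0.1123 -0.102 ] z [0.0807 0.0904 0.0969]
side bar y -0.1 44 [-0.1157 -0.1129 -0.1065] z [0.084  0.091  0.0929]
side bar y -0.08 51 [-0.1156 -0.1127 -0.1047] z [0.083  0.0906 0.0935]
side bar y -0.06 52 [-0.1168 -0.1129 -0.106 ] z [0.0841 0.0901 0.094 ]
side bar y -0.04 114 [-0.1251 -0.1132 -0.0924] z [0.0787 0.0893 0.0966]
side bar y -0.02 195 [-0.1285 -0.1062 -0.0816] z [0.0778 0.0932 0.0993]
side bar y 0.0 34 [-0.129  -0.128  -0.0854] z [0.0788 0.0885 0.099 ]
side bar y 0.02 18 [-0.1166 -0.1116 -0.1059] z [0.0887 0.0911 0.094 ]
side bar y 0.04 43 [-0.1156 -0.1133 -0.1068] z [0.0833 0.0904 0.093 ]
side bar y 0.06 41 [-0.1163 -0.1132 -0.107 ] z [0.083  0.09   0.0927]
side bar y 0.08 72 [-0.1195 -0.1136 -0.1025] z [0.0825 0.0911 0.0964]
side bar y 0.1 25 [-0.1209 -0.1159 -0.1046] z [0.0821 0.0948 0.0975]
side keeper 345 [[0.01, -0.0261, 0.1164], [0.0125, -0.0122, 0.1466], [0.0189, 0.0127, 0.178]]
```

View pics/top3.png

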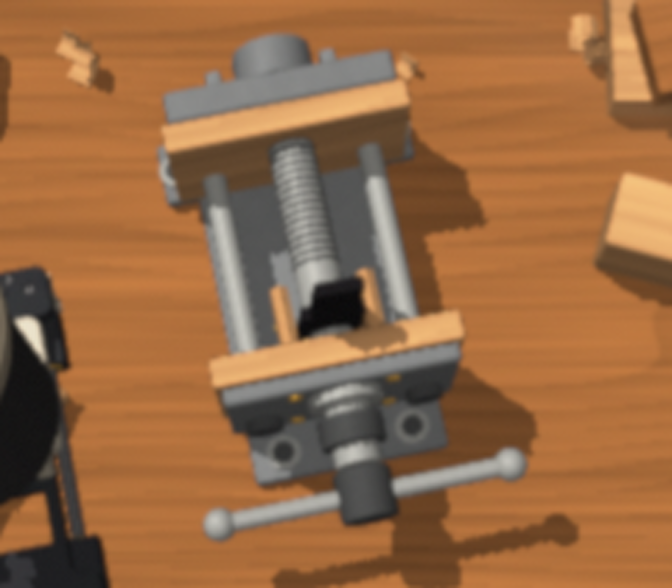

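The keeper stands upright at about (335,305) in the crop, with its top at 178 mm against 177 expected and its middle about 14.5 mm behind the face. The bar is at vise x = -111 mm. I'll pinch it on the +y side and pull.

```bash
python3 - <<'E'
from m import *
o=np.array([.6346,.0287]);V=ori(11.5,-1)
h=o-.111*ex+.060*ey
robot.goto([*h,.20],V); robot.move_gripper(.6)
f0=robot.read_force()
robot.servo_line([*h,.12],speed=.12);print(robot.read_force()-f0)
robot.servo_line([*h,.068],speed=.08);print(h,robot.read_position(),robot.read_force()-f0,robot.read_t())
robot.move_gripper(0.0);print(robot.read_grip_width()*88,robot.read_force()-f0,robot.read_t())
for s in(.006,.012,.02,.03,.04,.05,.060):
    t=h-s*ex; robot.servo_line([*t,.068],speed=.03)
    f=robot.read_force()-f0; P=vf(robot.read_position()[None],o)[0]
    print(s,P.round(4),"f",(f[:2]@ex).round(1),(f[:2]@ey).round(1),f[2].round(1),robot.read_t())
p,d=robot.grab_frame("side");np.savez("side4.npz",p=p,d=d);cv2.imwrite("pics/side4.png",p[:,:,::-1])
C=cloud("side",d);Q=vf(C.reshape(-1,3),o)
s=Q[(abs(Q[:,2]-.118)<.005)&(Q[:,1]<-.03)&(Q[:,1]>-.09)&(Q[:,0]<.03)&(Q[:,0]>-.12)];print("jaw top x",np.percentile(s[:,0],[2,50,98]))
E
```

```text
[ 0.82527246 -0.27290409 -0.77951247]
[0.51386628 0.06536564] [0.51420941 0.06547736 0.06835063] [ 0.1338826  -1.69464082 -1.04980176] 27.2333
13.058514122186281 [ 0.83832922 -1.01858144 -0.2092781 ] 27.9583
0.006 [-0.1157  0.06    0.0681] f 5.0 -4.4 -5.4 28.3083
0.012 [-0.1216  0.06    0.0681] f 4.7 -4.0 -6.4 28.6583
0.02 [-0.129   0.06    0.0682] f 8.1 -5.4 -10.0 29.075
0.03 [-0.139   0.06    0.0682] f 9.1 -5.6 -9.6 29.5583
0.04 [-0.149   0.06    0.0681] f 9.0 -6.6 -10.1 30.0417
0.05 [-0.1591  0.06    0.0681] f 9.2 -6.4 -9.9 30.525
0.06 [-0.1692  0.0599  0.0681] f 8.5 -6.0 -10.5 31.0083
jaw top x [-0.08118483 -0.06135337 -0.00727182]
```

View pics/side4.png

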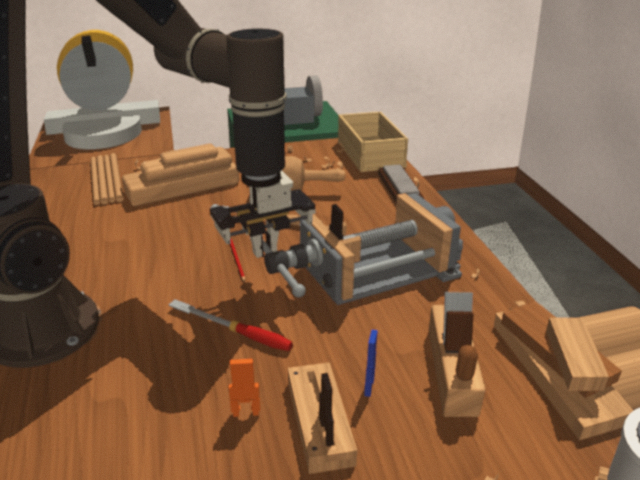

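The jaw has followed the keeper and is about 47 mm open. The keeper is still upright at (337,222). I'll let go, retract and verify.

```bash
python3 - <<'E'
from m import *
o=np.array([.6346,.0287]);V=ori(11.5,-1)
h=o-.171*ex+.060*ey
robot.move_gripper(.5)
p=robot.read_position();robot.servo_line([p[0],p[1],.26],speed=.15)
robot.goto([.42,.35,.27],V)
robot.dwell(.3);print(robot.read_force(),robot.read_t())
for n in("top","side"):
    p,d=robot.grab_frame(n);C=cloud(n,d);Q=vf(C.reshape(-1,3),o)
    for tag,DD in(("before",np.load(n+"3.npz")["d"]),("now",d)):
        Q=vf(cloud(n,DD).reshape(-1,3),o)
        s=Q[(abs(Q[:,2]-.118)<.004)&(Q[:,1]<-.035)&(Q[:,1]>-.085)&(Q[:,0]<.02)&(Q[:,0]>-.12)];print(n,tag,"jaw top x",np.percentile(s[:,0],[3,50,90]).round(4))
    Q=vf(C.reshape(-1,3),o);m=(p.reshape(-1,3).max(1)<70)&(abs(Q[:,1])<.03)&(Q[:,0]>-.07)&(Q[:,0]<.03)&(Q[:,2]>.122)&(Q[:,2]<.2)
    s=Q[m];print("keeper",len(s),np.percentile(s,[2,50,98],axis=0).round(4).tolist())
    if n=="top":cv2.imwrite("pics/top5.png",p[:,:,::-1])
E
```

```text
[-0.39002221 -0.21630046  0.51698152] 34.675
top before jaw top x [-0.0344 -0.0161 -0.0024]
top now jaw top x [-0.0808 -0.063  -0.0482]
keeper 224 [[-0.0474, -0.023, 0.1226], [-0.0463, -0.0049, 0.1596], [-0.0385, 0.0157, 0.1782]]
side before jaw top x [-0.0338 -0.018  -0.0013]
side now jaw top x [-0.0806 -0.0637 -0.0413]
keeper 295 [[-0.0468, -0.0258, 0.1236], [-0.0446, -0.0133, 0.152], [-0.0384, 0.0093, 0.177]]
```

View pics/top5.png

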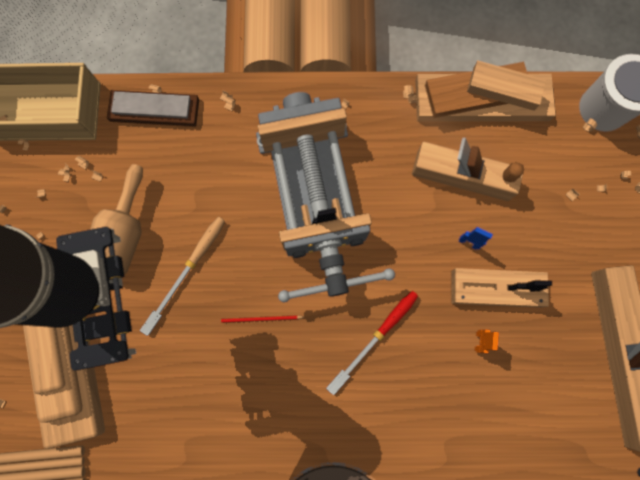

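The top view shows the jaw about 46.5 mm open at (325,232), with the keeper upright at (325,214) and everything else unmoved.

```bash
python3 -c "
from rig import robot
print(robot.job_done())"
```

```text
the job is handed in; nothing more can be done
None
```

The smaller keeper is snapped home upright between the cheeks, the front jaw is drawn about 46 mm open, and the handle is released; nothing else looked disturbed in the last picture, and the job was handed in at about 35 s.

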